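# Set the laminator for thick pattern cards

### The arm

A 6-joint arm with a two-finger parallel gripper is mounted at the origin on a cart in front of the work surface, level with it; the furniture and walls round the work are solid. World frame = base frame: x ahead of the robot, y to its left, z up, the work surface at z = 0. Lengths are in m, angles in rad, forces in N, time in s.
With the tool pointing down it reaches from about 0.3 to 0.825 m from the base axis. Payload 5.4 kg.
Tool frame: the origin (TCP) lies at the very end of the fingers, on their centre line; the grasp point (between the pads) lies 19 mm behind it; x points along the fingers, z is the direction in which the jaws open and shut, and the axes are right-handed (so a half turn about x gives the same grasp; the last joint's range is limited). The gripper opens to 92 mm and grips with 3 to 60 N. Pads are 20 mm wide; open, the fingers measure 128 mm over their backs; the gripper's body (75 mm by 189 mm) begins 69 mm behind the grasp point.
Start: joints at [-0.21, 0.158, 1.597, -0, 1.386, -0.21], TCP at [0.575, -0, 0.215] pointing down, gripper open.
Joint ranges: [-2.91, 2.91], [-0.94, 2.29], [0.18, 2.7], [-1.29, 4.43], [0.17, 2.64], [-3, 3]. Speed limits (rad/s): [2.57, 2.57, 3.14, 3.14, 3.14, 3.14].

### API

Orientations are given as a unit quaternion [x, y, z, w].
In Python, from rig import sensors, eyes, ticket gives the robot as it stands.
- The arm moves only by the shell command python3 -m crank 'ROWS' [OPENING] [FORCE]. ROWS is JSON, a list of rows, each an object with "slide": the shift along the tool's x, y, z in mm, a list of three; "dr": the turn, a rotation vector about the tool's x, y, z in rad, a list of three. A call has 1 to 10 rows; each row is the pose to reach, as a shift and turn from the pose commanded when the call began, along the tool's axes at that moment; what a row does not reach only later rows make up. A row lasts 1/12 s, in which the tool goes at most 41.7 mm and 7.16 degrees, less where a joint would pass 70% of its speed; a pose out of reach is approached as far as the arm can. A call with a gripper value outside its range is refused whole. OPENING is the opening in per cent of the stroke, from 0 (shut) to 100 (fully open), set as the call begins (- or left out, the last holds). The fingers move at their own pace and stop on an object; FORCE is the grip in N (left out, the last holds). Time passes only in rows, so rows that repeat a pose let the fingers close. It gives the time, the measured TCP pose, the force and the opening at its end, in the units of the state.
- sensors.get_obs(): the state, without advancing time (a new reading comes with each control period).
- eyes.camera(name): name is "scene" or "side" or "wrist"; returns (picture, depth): 400x640x3 uint8, red, green, blue; 400x640 float32, m along the optical axis (not along the pixel's ray), 0 where there is no reading.
- eyes.camera_model(name): a dict with "vfov" (degrees; the focal length in pixels is half the picture's height over the tangent of half this angle, whatever the lens; pixels are square), "cx", "cy" (the principal point, pixels), "extrinsics" (4x4, takes a point from world to camera coordinates). Camera axes: x right, y down, z forward; pixel columns grow to the right and rows downward; lengths in m; the calibration is good to about 2 mm. A picture is of the moment at which its call begins: read the wrist's pose just before it. camera_model takes no time and is no camera call; for the wrist camera it gives the pose at the moment of the call.
- ticket.sign_off(): hands the job in, once; it reports no verdict.
The state is a dict: "clock": time; "joint_positions": joint angles; "qvel": joint speeds; "joint_efforts": joint torques, N m; "tool_pos": TCP position; "eef_rot": TCP orientation; "wrist_force": force on the tool from outside, world axes, zero at the start; "wrist_torque": the same for the moment, N m; "opening": finger opening in m.
Only numpy, scipy, OpenCV 4.12 (cv2) and the standard library are available. Lean on these libraries where they do the work, as an engineer would, in place of code of your own. Each camera call takes 0.05 s, during which the arm holds its last target. There are 200 camera calls.

### The job

Get the laminator ready for thick pattern cards. Gently push the thickness lever on its top along its slot until it stands in the third click counted from the off end, without letting it go beyond (the fourth click opens the rollers), then push the large round start button all the way down and let it go. Only push things with the fingertips: leave the small reverse button alone, do not lift the laminator or shove it along the worktop, and leave everything else where it is.

Things in the scene. Friction and masses are not known exactly. Their poses are not given: they have to be found in the camera images.
- laminator: white and grey pouch laminator, 124 mm deep (x), 276 wide (y), 72 high, about 2 kg, loose on rubber feet; origin: centre of its underside. x points front to back, y to its left, z up. Front (-x): feed shelf reaching x = -87 mm, 43 high. Control panel: x -45 to +5, y -112 to +112, surface at z = 72 mm; from right (-y) to left: thickness lever, large start button, small reverse button
- slot_off (a point): point on the panel's surface below the middle of the lever when the lever is at the off end of its slot: (-20, -82, 72) mm in the laminator's frame; axes as the laminator's
- thickness_lever (a joint): lever's travel toward the laminator's +y, m: sprung clicks at 0 (off, right end), 0.014 (first), 0.028 (second), 0.042 (third), 0.056 (fourth, end). Starts at off or first. Leaving a click takes about 4 N, falling to nothing at the hump half way (0.007 past it); the lever then springs on by itself into the next click. Bars on the panel behind the slot mark the stops, an open square the fourth
- lever_tab: the thickness lever: upright black tab, 10 mm along its slot (y), 20 mm across (x), from 2 to 17 mm above the panel; origin on the panel's surface below its middle, axes as the laminator's. The flat top to its right (-y) is free for 45 mm, so a fingertip can come down there and push the tab's right face to the left
- lever_top (a point): top centre of the thickness lever's tab, 17 mm above the panel
- start_button (a joint): travel of the start button, 0 = up, 0.004 m = fully down (pressed downward, springs back up); it needs 1.5 N to start and 5 N to bottom
- start_button_top (a point): centre of the top of the start button: the larger, round white one, 26 mm across, standing 7 mm above the panel, at (-20, 40) mm in the laminator's frame; moves with the button
- reverse_button (a joint): travel of the small reverse button, 0 = up, 0.003 m = down; not to be pressed. It springs back; 4 N to bottom
- reverse_button_top (a point): centre of the top of the reverse button: the smaller round white one, 14 mm across, 5 mm above the panel, at (-20, 90) mm in the laminator's frame, 50 mm to the left of the start button
- yellow_dish: small round open dish, 71 mm across at the rim, 36 mm high, standing beside the laminator; bystander, to be left alone; origin at the centre of its underside
- tape_roll: roll of paper tape lying flat, 96 mm across, 25 mm high, standing beside the laminator; bystander, to be left alone; origin at the centre of its underside
- pen_1: black pen, 145 mm long, 9 mm high, lying in front of the laminator; bystander, to be left alone; origin at the centre of its underside
- thread_spool_2: wooden thread spool standing upright, 37 mm across, 50 mm high, in front of the laminator; bystander, to be left alone; origin at the centre of its underside
- marker_tin: flat green tin, 64 x 90 x 23 mm, near the right front of the worktop; bystander, to be left alone; origin at the centre of its underside
- button_jar: glass jar of buttons with a lid, 64 mm across, 90 mm high, behind the laminator; bystander, to be left alone; origin at the centre of its underside
- cream_pot: squat round pot, 63 mm across, 34 mm high, behind the laminator; bystander, to be left alone; origin at the centre of its underside
- row_counter: small pink row counter, 27 x 34 x 31 mm, behind the laminator; bystander, to be left alone; origin at the centre of its underside

How it is judged:
By the outcome, as a careful person would: the job done as asked, in the order asked, and still so for the second after the job is handed in, with the robot touching nothing.
It also fails if it takes over 58 s, if anything falls off the work surface, if the arm or the gripper's body presses on something with over 40 N, if the wrist force passes 120 N, or if a joint passes its speed limit or range.

## Working session

There is one attempt and no reset: what is moved stays moved. The work goes in short steps, Python scripts to look and compute and a shell command to move; the robot and the scene stay as the last step left them, time stands still between calls to the robot, and variables do not carry over. Pictures are saved under pics/ and viewed, about 8 in all and at most 12, crops included, and the job is handed in when it is done.

```bash
mkdir -p pics; ls; cat > h.py <<'E'
import numpy as np, cv2
from rig import sensors, eyes, ticket
def K(m):
    f=200/np.tan(np.radians(m['vfov'])/2); return f,m['cx'],m['cy'],np.array(m['extrinsics'])
def cast(m,u,v,z):
    f,cx,cy,E=K(m); R=E[:3,:3]; o=-R.T@E[:3,3]; d=R.T@np.array([(u-cx)/f,(v-cy)/f,1]); return o+d*(z-o[2])/d[2]
def proj(m,p):
    f,cx,cy,E=K(m); q=E[:3,:3]@np.asarray(p)+E[:3,3]; return f*q[0]/q[2]+cx,f*q[1]/q[2]+cy
def cloud(m,D):
    f,cx,cy,E=K(m); v,u=np.mgrid[:400,:640]; P=np.stack([(u-cx)/f*D,(v-cy)/f*D,D],-1); return (P-E[:3,3])@E[:3,:3]
def snap(name,fn):
    m=eyes.camera_model(name); im,D=eyes.camera(name); cv2.imwrite('pics/'+fn+'.png',im[:,:,::-1]); np.savez('pics/'+fn+'.npz',im=im,D=D); return m,im,D
E
python3 - <<'E'
from h import *
import pickle
ms={}
for n in ['scene','wrist']:
    m,im,D=snap(n,n+'0'); ms[n]=m; f,cx,cy,E=K(m); print(n,f,cx,cy,(-E[:3,:3].T@E[:3,3]).round(3))
    P=cloud(m,D); ok=(D>0)&(abs(P[...,2]-.072)<.004); print(ok.sum(), P[ok].min(0),P[ok].max(0))
pickle.dump(ms,open('ms.pkl','wb'))
o=sensors.get_obs(); print(o)
a=cv2.imread('pics/scene0.png');b=cv2.imread('pics/wrist0.png')
cv2.imwrite('pics/both.png',np.vstack([cv2.resize(a,(480,300)),cv2.resize(b,(480,300))]))
E
```

```text
pics
scene 379.21928428920756 320.30372349623224 199.45156315905834 [0.173 0.436 0.647]
5942 [ 0.06673709 -1.79860609  0.06800082] [1.04617459 0.43000349 0.07598792]
wrist 285.1775747128082 321.9537442805436 208.11991224580544 [0.576 0.072 0.385]
19243 [ 0.44706165 -0.23288699  0.06800298] [0.76884491 0.19516299 0.07599996]
{'clock': 0.1, 'joint_positions': array([-2.10102159e-01,  1.59043034e-01,  1.59807811e+00, -2.88733113e-05,
        1.38621353e+00, -2.10103529e-01]), 'qvel': array([ 0.00129452, -0.00222387, -0.00362009,  0.00097773, -0.00211161,
       -0.00193878]), 'joint_efforts': array([ 4.86743174e-04, -3.86501849e+01, -3.22960711e+01,  7.02909334e-02,
        3.38891940e-02, -7.24501376e-06]), 'tool_pos': array([5.74434465e-01, 8.88676154e-05, 2.13699482e-01]), 'eef_rot': array([1.16271666e-04, 7.07710956e-01, 1.21005493e-04, 7.06502070e-01]), 'wrist_force': array([-0.09786969,  0.6167144 , -0.37350231]), 'wrist_torque': array([ 0.03617447, -0.00520335,  0.00610643]), 'opening': 0.09183665491282847}
```

View pics/both.png

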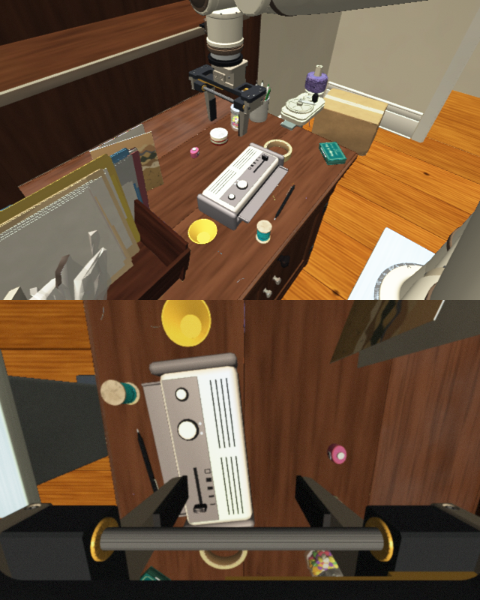

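The view shows the laminator in front of the robot, with its front towards it. The lever is at the lower (right) end, and the start and reverse buttons are further up. Next I'll measure.

```bash
python3 - <<'E'
from h import *
import pickle
m=pickle.load(open('ms.pkl','rb'))['wrist']; d=np.load('pics/wrist0.npz'); im,D=d['im'],d['D']
cv2.imwrite('pics/crop0.png',cv2.resize(im[80:320,190:350],None,fx=2.5,fy=2.5,interpolation=cv2.INTER_CUBIC)[:,:,::-1])
g=cv2.cvtColor(im,cv2.COLOR_RGB2GRAY)
P=cloud(m,D)
# white blobs within panel
hsv=cv2.cvtColor(im,cv2.COLOR_RGB2HSV)
mask=((hsv[...,2]>215)&(hsv[...,1]<45)).astype(np.uint8); mask[:,:200]=0;mask[:,345:]=0
n,l,s,c=cv2.connectedComponentsWithStats(mask)
for i in range(1,n):
    if s[i,4]>30: print(s[i],c[i], np.median(P[l==i],0).round(4))
top=(abs(P[...,2]-.072)<.004)&(D>0); mm=np.zeros((400,640),np.uint8); mm[top]=255; mm[:,:190]=0; mm[:,340:]=0
cs=max(cv2.findContours(mm,cv2.RETR_EXTERNAL,cv2.CHAIN_APPROX_NONE)[0],key=cv2.contourArea)
pts=np.array([cast(m,u,v,.072)[:2] for u,v in cs[:,0]],np.float32)
print(cv2.minAreaRect(pts), np.median(P[top][:,2]))
E
```

```text
[ 215   89  120  210 8063] [296.2797966  185.51978172] [0.5475 0.0171 0.0706]
[236 120  12  12 119] [241.26890756 125.32773109] [0.4915 0.0801 0.0777]
[238 162  23  23 405] [249.18271605 173.20740741] [0.4972 0.0306 0.0797]
((0.5252939462661743, -0.006225749850273132), (0.10386002063751221, 0.2355901300907135), 6.292703628540039) 0.07141502035824983
```

View pics/crop0.png

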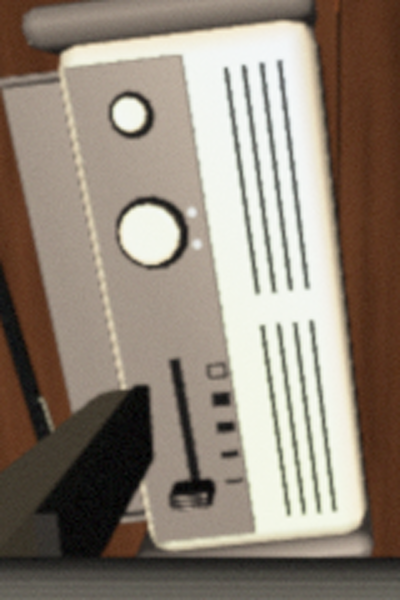

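The crop shows the square and four bars behind the slot, with the lever near the right end at about (267, 278) in full pixels. The buttons are at (249, 173) and (241, 125).

```bash
cat > ms.py <<'E'
from h import *
E
python3 - <<'E'
from h import *
import pickle
m=pickle.load(open('ms.pkl','rb'))['wrist']; d=np.load('pics/wrist0.npz'); im,D=d['im'],d['D']
S=cast(m,249.2+.0,173.2,.079);R=cast(m,241.3,125.3,.077); v=(R-S)[:2]; print('S',S,'R',R,np.linalg.norm(v))
for yaw in [np.arctan2(-v[0],v[1]), np.radians(6.29)]:
    ex=np.array([np.cos(yaw),np.sin(yaw)]);ey=np.array([-ex[1],ex[0]])
    O=S[:2]-(-.02*ex+.04*ey)
    print('yaw',np.degrees(yaw),'O',O)
    L=lambda u,w,z:(lambda p:(1000*np.array([(p[:2]-O)@ex,(p[:2]-O)@ey])).round(1))(cast(m,u,w,z))
    for n,(a,b) in dict(square=(216,370),b3=(221,399),b2=(226,427),b1=(230,454),b0=(234,480)).items(): print(n,L(190+a/2.5,80+b/2.5,.072))
    for a,b in [(192,486),(192,494)]: print('tab top',L(190+a/2.5,80+b/2.5,.089))
P=cloud(m,D)
t=(P[...,2]>.083)&(P[...,2]<.094)&(P[...,1]<-.04)&(P[...,1]>-.13)&(P[...,0]>.48)&(P[...,0]<.56)
print(t.sum(),P[t].mean(0),P[t].min(0),P[t].max(0),((P[t][:,:2].mean(0)-O)@np.array([ex,ey]).T)*1000)
E
```

```text
S [0.49684558 0.03035932 0.079     ] R [0.49137462 0.07983467 0.077     ] 0.04977692684905676
yaw 6.310105925715952 O [ 0.5211208  -0.00720015]
square [ -1.7 -26.8]
b3 [ -1.5 -41.2]
b2 [ -1.3 -55.4]
b1 [ -1.4 -69.3]
b0 [ -1.5 -83. ]
tab top [-17.5 -75.4]
tab top [-18.2 -79.4]
yaw 6.29 O [ 0.52110762 -0.00720867]
square [ -1.7 -26.8]
b3 [ -1.5 -41.2]
b2 [ -1.3 -55.4]
b1 [ -1.4 -69.3]
b0 [ -1.5 -83. ]
tab top [-17.5 -75.4]
tab top [-18.1 -79.4]
158 [ 0.51030338 -0.08991298  0.08875047] [ 0.49983263 -0.09662976  0.08379356] [ 0.51960134 -0.08579882  0.09234631] [-19.80034947 -81.02271134]
```

```bash
cat > rel.py <<'E'
from h import *
from scipy.spatial.transform import Rotation as Ro
yaw=np.radians(6.3);ex=np.array([np.cos(yaw),np.sin(yaw)]);ey=np.array([-ex[1],ex[0]]);O=np.array([.5211,-.0072])
def w(x,y,z): return np.array([*(O+x/1e3*ex+y/1e3*ey),z/1e3])
def st():
    o=sensors.get_obs(); p=o['tool_pos']; q=Ro.from_quat(o['eef_rot'])
    l=(p[:2]-O)@np.array([ex,ey]).T*1e3
    print('t',round(o['clock'],2),'lam',l.round(1),'z',(p[2]*1e3).round(1),'F',o['wrist_force'].round(2),'open',round(o['opening'],4),'R',q.as_matrix().round(3).tolist())
    return p,q
def need(x,y,z):
    p,q=st(); print('slide mm',(q.inv().apply(w(x,y,z)-p)*1e3).round(1))
E
python3 - <<'E'
from rel import *
need(-20,-108,130); need(-20,-108,78)
E
python3 -m crank '[{"slide":[0,-30,-20],"dr":[-0.05,0,0]},{"slide":[20,-60,-30],"dr":[-0.11,0,0]},{"slide":[50,-90,-40],"dr":[-0.11,0,0]},{"slide":[80,-114,-42],"dr":[-0.11,0,0]},{"slide":[84,-114,-42],"dr":[-0.11,0,0]},{"slide":[84,-114,-42],"dr":[-0.11,0,0]},{"slide":[84,-114,-42],"dr":[-0.11,0,0]},{"slide":[84,-114,-42],"dr":[-0.11,0,0]}]' 0 20
python3 - <<'E'
from rel import *
need(-20,-108,78)
E
```

```text
t 0.1 lam [53.8  1.4] z 213.7 F [-0.1   0.62 -0.37] open 0.0918 R [[-0.002, -0.0, 1.0], [0.0, 1.0, 0.0], [-1.0, 0.0, -0.002]]
slide mm [  83.8 -116.9  -61.2]
t 0.1 lam [53.8  1.4] z 213.7 F [-0.1   0.62 -0.37] open 0.0918 R [[-0.002, -0.0, 1.0], [0.0, 1.0, 0.0], [-1.0, 0.0, -0.002]]
slide mm [ 135.8 -116.9  -61.1]
clock: 0.77
tool_pos: [0.5342, -0.1135, 0.1321]
eef_rot: [-0.04, 0.705, 0.039, 0.707]
wrist_force: [0.3, 0.1, 0.2]
opening: 0.0409
t 0.77 lam [   1.3 -107.1] z 132.1 F [0.3  0.05 0.16] open 0.0409 R [[0.002, -0.111, 0.994], [-0.001, 0.994, 0.111], [-1.0, -0.001, 0.002]]
slide mm [ 54.1  -0.8 -21.5]
```

```bash
python3 -m crank '[{"slide":[0,-1,-21]},{"slide":[0,-1,-21]},{"slide":[0,-1,-21]},{"slide":[0,-1,-21]},{"slide":[0,-1,-21]},{"slide":[0,-1,-21]},{"slide":[0,-1,-21]},{"slide":[0,-1,-21]}]'
python3 - <<'E'
from rel import *
need(-20,-108,78)
snap('side','side1')
E
```

```text
t 0.77 lam [   1.3 -107.1] z 132.1 F [0.3  0.05 0.16] open 0.0409 R [[0.002, -0.111, 0.994], [-0.001, 0.994, 0.111], [-1.0, -0.001, 0.002]]
slide mm [ 54.1  -0.8 -21.5]invalid input
```

View pics/side1.png

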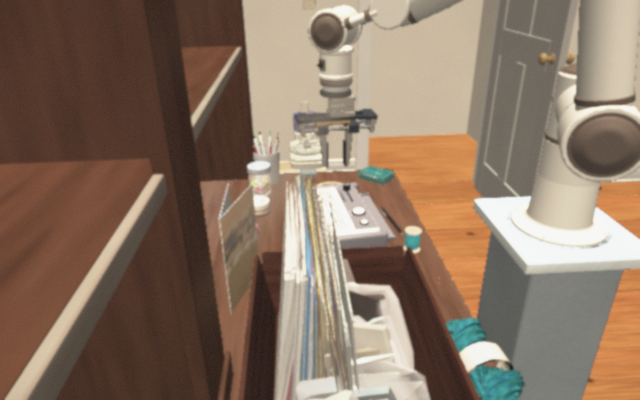

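Side view: the gripper is above the laminator's right end, clear of everything. The move was refused because each row needs "dr".

```bash
python3 -m crank '[{"slide":[0,-1,-21],"dr":[0,0,0]},{"slide":[0,-1,-21],"dr":[0,0,0]},{"slide":[0,-1,-21],"dr":[0,0,0]},{"slide":[0,-1,-21],"dr":[0,0,0]},{"slide":[0,-1,-21],"dr":[0,0,0]},{"slide":[0,-1,-21],"dr":[0,0,0]},{"slide":[0,-1,-21],"dr":[0,0,0]},{"slide":[0,-1,-21],"dr":[0,0,0]}]'
python3 - <<'E'
from rel import *
need(-20,-108,78)
m,im,D=snap('wrist','wrist1')
print(proj(m,w(-20,-82,89)),proj(m,w(-20,-107,135)))
P=cloud(m,D)
t=(P[...,2]>.084)&(P[...,2]<.092)
l=(P[...,:2]-O)@np.array([ex,ey]).T*1e3
t&=(abs(l[...,0]+20)<14)&(l[...,1]<-15)&(l[...,1]>-100)
if t.any(): print('lever',t.sum(),l[t].mean(0),l[t].min(0),l[t].max(0))
E
```

```text
clock: 1.48
tool_pos: [0.5125, -0.1173, 0.1306]
eef_rot: [-0.039, 0.706, 0.039, 0.706]
wrist_force: [0.9, -0.7, 0.5]
opening: 0.0003
t 1.48 lam [ -20.7 -108.5] z 130.6 F [ 0.86 -0.69  0.49] open 0.0003 R [[0.0, -0.11, 0.994], [0.0, 0.994, 0.11], [-1.0, 0.0, 0.0]]
slide mm [52.6  0.5  0.7]
(np.float64(321.59278944438825), np.float64(194.7630904550315)) (np.float64(321.48355585892136), np.float64(249.14088158323085))
lever 332 [-20.26669466 -81.86813604] [-29.70959406 -87.32497286] [-10.39666514 -77.4661655 ]
```

View pics/wrist1.png

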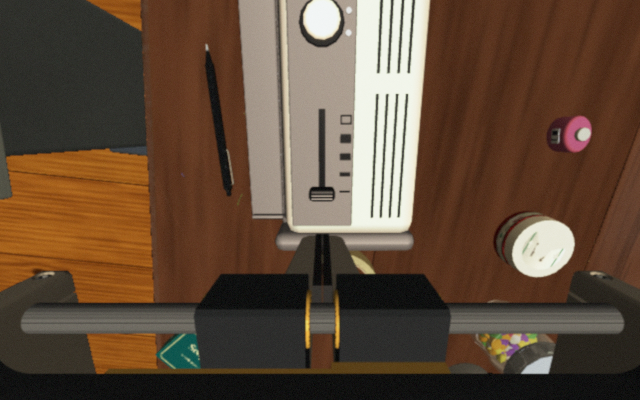

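The lever is at y = -81.9 (off), at pixel (321, 195). The fingers are shut and squared just to its right, so I'll descend.

```bash
python3 -m crank '[{"slide":[15,0,0],"dr":[0,0,0]},{"slide":[30,0,0],"dr":[0,0,0]},{"slide":[40,0,0],"dr":[0,0,0]},{"slide":[46,0,0],"dr":[0,0,0]},{"slide":[50,0,0],"dr":[0,0,0]},{"slide":[52,0,0],"dr":[0,0,0]},{"slide":[52,0,0],"dr":[0,0,0]},{"slide":[52,0,0],"dr":[0,0,0]}]'
cat > look.py <<'E'
from rel import *
import sys
st()
m,im,D=snap('wrist',sys.argv[1]); P=cloud(m,D)
l=(P[...,:2]-O)@np.array([ex,ey]).T*1e3
t=(P[...,2]>.085)&(P[...,2]<.092)&(abs(l[...,0]+20)<14)&(l[...,1]<-10)&(l[...,1]>-95)
if t.any(): print('lever n',t.sum(),'mean',l[t].mean(0).round(1),'y range',np.percentile(l[t][:,1],[2,98]).round(1))
cv2.imwrite('pics/%s_c.png'%sys.argv[1],cv2.resize(im[0:260,230:440],None,fx=2,fy=2)[:,:,::-1])
E
python3 look.py w2
```

```text
clock: 2.2
tool_pos: [0.5126, -0.1175, 0.0791]
eef_rot: [-0.039, 0.706, 0.039, 0.706]
wrist_force: [0.8, 1.2, 0.7]
opening: 0.0006
t 2.2 lam [ -20.5 -108.7] z 79.1 F [0.77 1.19 0.75] open 0.0006 R [[0.001, -0.11, 0.994], [-0.0, 0.994, 0.11], [-1.0, -0.001, 0.001]]
lever n 532 mean [-20.3 -81.6] y range [-86.5 -77.6]
```

```bash
sleep 1; ls pics | grep w2_c
```

```text
w2_c.png
```

View pics/w2_c.png

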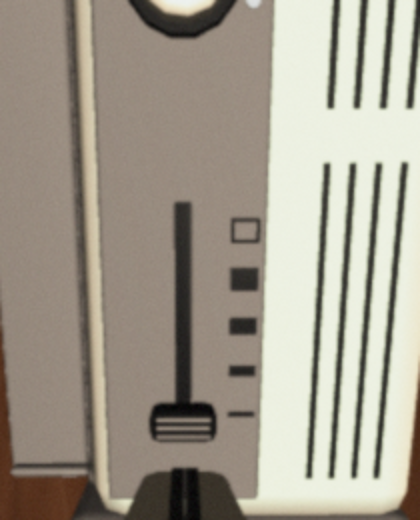

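The crop shows the fingertip on the flat to the right of the tab, lined up with it. Now I'll push slowly.

```bash
python3 -m crank '[{"slide":[0,5,0],"dr":[0,0,0]},{"slide":[0,9,0],"dr":[0,0,0]},{"slide":[0,11,0],"dr":[0,0,0]},{"slide":[0,12,0],"dr":[0,0,0]},{"slide":[0,13,0],"dr":[0,0,0]},{"slide":[0,14,0],"dr":[0,0,0]},{"slide":[0,15,0],"dr":[0,0,0]},{"slide":[0,15,0],"dr":[0,0,0]}]'
python3 look.py w3
python3 -m crank '[{"slide":[0,1,0],"dr":[0,0,0]},{"slide":[0,2,0],"dr":[0,0,0]},{"slide":[0,3,0],"dr":[0,0,0]},{"slide":[0,4,0],"dr":[0,0,0]},{"slide":[0,5,0],"dr":[0,0,0]},{"slide":[0,5,0],"dr":[0,0,0]},{"slide":[0,5,0],"dr":[0,0,0]}]'
python3 look.py w4
```

```text
clock: 2.92
tool_pos: [0.5107, -0.102, 0.0788]
eef_rot: [-0.039, 0.706, 0.039, 0.706]
wrist_force: [0.6, -0.5, 0.9]
opening: 0.0004
t 2.92 lam [-20.7 -93.1] z 78.8 F [ 0.55 -0.53  0.9 ] open 0.0004 R [[0.0, -0.11, 0.994], [0.001, 0.994, 0.11], [-1.0, 0.001, 0.0]]
lever n 677 mean [-20.3 -78.3] y range [-83.9 -72.9]
clock: 3.55
tool_pos: [0.5098, -0.0971, 0.0784]
eef_rot: [-0.039, 0.706, 0.039, 0.706]
wrist_force: [0.3, -0.6, 0.0]
opening: 0.0005
t 3.55 lam [-21.1 -88.1] z 78.4 F [ 0.3  -0.58  0.01] open 0.0005 R [[-0.001, -0.11, 0.994], [0.0, 0.994, 0.11], [-1.0, 0.001, -0.0]]
lever n 702 mean [-20.3 -70.1] y range [-78.9 -63.6]
```

```bash
python3 -m crank '[{"slide":[0,3,0],"dr":[0,0,0]},{"slide":[0,5,0],"dr":[0,0,0]},{"slide":[0,7,0],"dr":[0,0,0]},{"slide":[0,9,0],"dr":[0,0,0]},{"slide":[0,10,0],"dr":[0,0,0]},{"slide":[0,11,0],"dr":[0,0,0]},{"slide":[0,12,0],"dr":[0,0,0]},{"slide":[0,13,0],"dr":[0,0,0]},{"slide":[0,14,0],"dr":[0,0,0]},{"slide":[0,14,0],"dr":[0,0,0]}]'
python3 look.py w5
```

```text
clock: 4.43
tool_pos: [0.5085, -0.0831, 0.0786]
eef_rot: [-0.039, 0.706, 0.039, 0.706]
wrist_force: [0.6, 0.9, 0.3]
opening: 0.0008
t 4.43 lam [-20.9 -74. ] z 78.6 F [0.63 0.86 0.35] open 0.0008 R [[-0.0, -0.11, 0.994], [0.001, 0.994, 0.11], [-1.0, 0.001, 0.0]]
lever n 697 mean [-20.4 -56.2] y range [-64.9 -49.6]
```

The lever is in the second click (-54). The same stroke takes it over the third hump and stops 5 mm short of the third click.

```bash
python3 -m crank '[{"slide":[0,3,0],"dr":[0,0,0]},{"slide":[0,5,0],"dr":[0,0,0]},{"slide":[0,7,0],"dr":[0,0,0]},{"slide":[0,9,0],"dr":[0,0,0]},{"slide":[0,10,0],"dr":[0,0,0]},{"slide":[0,11,0],"dr":[0,0,0]},{"slide":[0,12,0],"dr":[0,0,0]},{"slide":[0,13,0],"dr":[0,0,0]},{"slide":[0,14,0],"dr":[0,0,0]},{"slide":[0,14,0],"dr":[0,0,0]}]'
python3 look.py w6
```

```text
clock: 5.32
tool_pos: [0.5068, -0.0691, 0.0785]
eef_rot: [-0.039, 0.706, 0.039, 0.706]
wrist_force: [0.6, 0.0, 0.0]
opening: 0.0006
t 5.32 lam [-21. -60.] z 78.5 F [0.6  0.03 0.01] open 0.0006 R [[-0.0, -0.11, 0.994], [0.001, 0.994, 0.11], [-1.0, 0.001, -0.0]]
lever n 693 mean [-20.4 -42.1] y range [-50.8 -35.6]
```

```bash
sleep 1
```

```text
(no output)
```

View pics/w6_c.png

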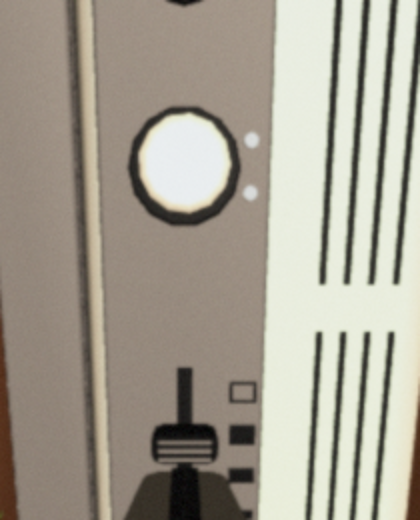

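The lever stands beside the largest bar, the third click, just below the open square, at y of about -40. I'll back off, lift and go over the start button.

```bash
python3 -m crank '[{"slide":[0,-4,0],"dr":[0,0,0]},{"slide":[0,-8,0],"dr":[0,0,0]},{"slide":[-15,-8,0],"dr":[0,0,0]},{"slide":[-40,-8,0],"dr":[0,0,0]},{"slide":[-45,20,1],"dr":[0,0,0]},{"slide":[-45,55,1],"dr":[0,0,0]},{"slide":[-45,80,1],"dr":[0,0,0]},{"slide":[-45,80,1],"dr":[0,0,0]},{"slide":[-45,80,1],"dr":[0,0,0]}]'
python3 - <<'E'
from rel import *
need(-20,40,85)
for n in ['wrist','scene']:
    m,im,D=snap(n,n+'7'); P=cloud(m,D); l=(P[...,:2]-O)@np.array([ex,ey]).T*1e3
    for nm,c,r,lo,hi in [('start',40,20,.0765,.083),('rev',90,15,.0755,.082),('lev',-40,14,.085,.093)]:
        t=(P[...,2]>lo)&(P[...,2]<hi)&(np.hypot(l[...,0]+20,l[...,1]-c)<r)
        if t.any(): print(n,nm,t.sum(),((l[t].min(0)+l[t].max(0))/2).round(1),l[t].mean(0).round(1),np.median(P[t][:,2]).round(4))
E
```

```text
clock: 6.12
tool_pos: [0.4991, 0.0105, 0.1236]
eef_rot: [-0.04, 0.706, 0.039, 0.706]
wrist_force: [-0.5, -0.2, -0.2]
opening: 0.0006
t 6.12 lam [-19.9  20. ] z 123.6 F [-0.52 -0.2  -0.25] open 0.0006 R [[0.0, -0.112, 0.994], [-0.0, 0.994, 0.112], [-1.0, -0.0, 0.0]]
slide mm [38.6 20.  -0. ]
wrist start 822 [-20.6  39.5] [-20.6  39.9] 0.0796
wrist rev 287 [-21.7  90. ] [-20.5  89.4] 0.0775
scene start 97 [-20.4  39.5] [-21.3  39.9] 0.0786
scene rev 26 [-21.3  89.3] [-21.3  89.3] 0.0769
scene lev 34 [-20.4 -40.9] [-21.2 -39.6] 0.0885
```

```bash
python3 -m crank '[{"slide":[10,20,0],"dr":[0,0,0]},{"slide":[25,20,0],"dr":[0,0,0]},{"slide":[34,20,0],"dr":[0,0,0]},{"slide":[38,20,0],"dr":[0,0,0]},{"slide":[38,20,0],"dr":[0,0,0]},{"slide":[38,20,0],"dr":[0,0,0]}]'
python3 -m crank '[{"slide":[2,0,0],"dr":[0,0,0]},{"slide":[4,0,0],"dr":[0,0,0]},{"slide":[5,0,0],"dr":[0,0,0]},{"slide":[6,0,0],"dr":[0,0,0]},{"slide":[7,0,0],"dr":[0,0,0]},{"slide":[8,0,0],"dr":[0,0,0]},{"slide":[8,0,0],"dr":[0,0,0]},{"slide":[8,0,0],"dr":[0,0,0]}]'
python3 -m crank '[{"slide":[1,0,0],"dr":[0,0,0]},{"slide":[1,0,0],"dr":[0,0,0]},{"slide":[1,0,0],"dr":[0,0,0]}]'
```

```text
clock: 6.72
tool_pos: [0.4972, 0.0291, 0.0858]
eef_rot: [-0.039, 0.706, 0.038, 0.706]
wrist_force: [0.9, 0.1, -0.1]
opening: 0.0007
clock: 7.38
tool_pos: [0.4971, 0.0299, 0.0779]
eef_rot: [-0.039, 0.706, 0.039, 0.706]
wrist_force: [-0.9, -0.5, 2.8]
opening: 0.0003
clock: 7.63
tool_pos: [0.4971, 0.0298, 0.0768]
eef_rot: [-0.039, 0.706, 0.039, 0.706]
wrist_force: [-0.6, -0.1, 4.0]
opening: 0.0005
```

```bash
python3 -m crank '[{"slide":[1,0,0],"dr":[0,0,0]},{"slide":[1,0,0],"dr":[0,0,0]},{"slide":[1,0,0],"dr":[0,0,0]}]'
python3 -m crank '[{"slide":[0.5,0,0],"dr":[0,0,0]},{"slide":[0.5,0,0],"dr":[0,0,0]},{"slide":[0.5,0,0],"dr":[0,0,0]}]'
python3 -m crank '[{"slide":[0.5,0,0],"dr":[0,0,0]},{"slide":[0.5,0,0],"dr":[0,0,0]},{"slide":[0.5,0,0],"dr":[0,0,0]}]'
```

```text
clock: 7.88
tool_pos: [0.4971, 0.0299, 0.0757]
eef_rot: [-0.039, 0.706, 0.039, 0.706]
wrist_force: [-1.7, -1.0, 4.8]
opening: 0.0004
clock: 8.13
tool_pos: [0.4971, 0.0298, 0.0754]
eef_rot: [-0.039, 0.706, 0.039, 0.706]
wrist_force: [-2.1, -0.5, 5.9]
opening: 0.0004
clock: 8.38
tool_pos: [0.4972, 0.0298, 0.0753]
eef_rot: [-0.039, 0.706, 0.039, 0.706]
wrist_force: [-3.3, -0.1, 8.8]
opening: 0.0004
```

It has bottomed: motion stopped at 75.3 mm while the force rose past 5 N to 8.8 N. I'll release it and lift.

```bash
python3 -m crank '[{"slide":[-3,0,0],"dr":[0,0,0]},{"slide":[-8,0,0],"dr":[0,0,0]},{"slide":[-20,0,0],"dr":[0,0,0]},{"slide":[-45,0,0],"dr":[0,0,0]},{"slide":[-75,0,0],"dr":[0,0,0]},{"slide":[-100,0,0],"dr":[0,0,0]},{"slide":[-100,0,0],"dr":[0,0,0]},{"slide":[-100,0,0],"dr":[0,0,0]}]'
python3 - <<'E'
from rel import *
st()
for n in ['wrist','scene']:
    m,im,D=snap(n,n+'8'); P=cloud(m,D); l=(P[...,:2]-O)@np.array([ex,ey]).T*1e3
    for nm,c,r,lo,hi in [('start',40,20,.0765,.083),('rev',90,15,.0755,.082),('lev',-40,14,.085,.093)]:
        t=(P[...,2]>lo)&(P[...,2]<hi)&(np.hypot(l[...,0]+20,l[...,1]-c)<r)
        if t.any(): print(n,nm,t.sum(),((l[t].min(0)+l[t].max(0))/2).round(1),l[t].mean(0).round(1),np.median(P[t][:,2]).round(4))
E
```

```text
clock: 9.05
tool_pos: [0.4978, 0.0299, 0.1757]
eef_rot: [-0.039, 0.705, 0.039, 0.707]
wrist_force: [-1.1, -0.0, -0.7]
opening: 0.0006
t 9.05 lam [-19.1  39.4] z 175.7 F [-1.08 -0.02 -0.71] open 0.0006 R [[0.003, -0.11, 0.994], [-0.0, 0.994, 0.11], [-1.0, -0.001, 0.003]]
wrist start 523 [-20.4  39.7] [-20.6  39.9] 0.0796
wrist rev 179 [-21.6  89.9] [-20.7  89.6] 0.0776
scene start 95 [-20.8  39.2] [-21.2  39.9] 0.0786
scene rev 29 [-21.9  89.1] [-21.8  89.3] 0.0771
scene lev 36 [-20.8 -40.3] [-21.  -39.5] 0.0883
```

```bash
sleep 1
```

```text
(no output)
```

View pics/scene8.png

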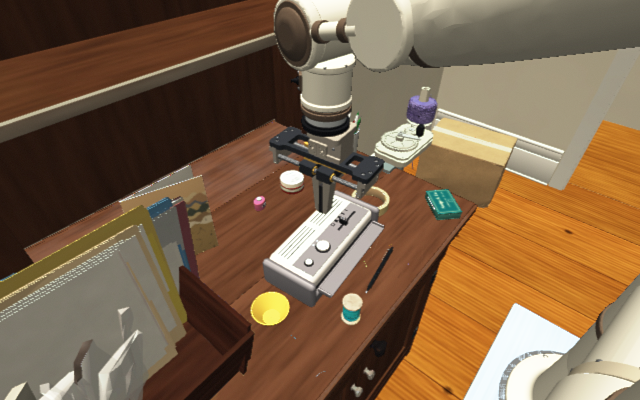

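The scene shows the gripper clear above the laminator, the lever around (343, 218) in the third click, the start button back up at (322, 246), and everything else in place.

```bash
python3 -c "
from rig import ticket
print(ticket.sign_off())"
```

```text
the job is handed in; nothing more can be done
None
```

The job is done and handed in after about 9 s of robot time: the lever is in the third click, and the start button was pressed fully down and let go.

- **Lever:** it started at off. I pushed it one click at a time with the shut fingertips. The last push stopped 5 mm short of the third click, so the lever sprang in by itself and did not go beyond. The last check put it at about y = -40 mm, which is the third click, beside the largest bar.
- **Start button:** it bottomed at the end of its travel, with movement stopping at 75.3 mm while the force rose to 8.8 N. After I let go, its top was back up at about 79 mm.
- **Everything else:** the reverse button was not touched. The buttons measured within about 1 mm of where they were before, so the laminator did not shift. In the final picture the other items look unmoved, and the gripper hung about 9 cm clear of the laminator.

No checks failed or disagreed beyond about 1 mm of measurement noise. One move command was refused because I left out a field; nothing moved and I re-sent it.

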